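# Load a sample cassette through a sprung flap and seal the chamber

### The job

Load the sample cassette with the push tab into the conditioning chamber: set it flat on the sill, slide it in block first through the self-closing flap and go on, pushing firmly but not ramming until you feel it press the sprung buffer inside. With the flap dropped shut behind its block, turn the T-handle on the roof clockwise to its stop to draw the flap tight, let go, and leave the other things on the bench where they stand.

Things in the scene. Friction and masses are not known exactly. Their poses are not given: they have to be found in the camera images.
- cassette_mid (a point): centre (14 mm above the underside) of the block of the loose sample cassette (about 0.25 kg, lying flat on the table): an aluminium block with grey cover, 50 mm long (x), 42 wide (y), 28 high, that goes in first (+x ahead). From its rear face a flat tongue, 24 wide and 8 high, runs 62 mm back along the underside to an upright white push tab, 8 thick, 42 wide, 30 high, whose rear face is 95 mm behind this point
- tab_mid (a point): centre of the cassette's white push tab, 15 mm above the underside; axes as for cassette_mid. The tab always stays outside the doorway
- chamber: the conditioning chamber, fixed: a white box 145 mm deep, 150 wide, 76 high. Origin at table height under the middle of the outer face of its doorway; x points into the chamber (the way of loading), y to the left of that, z up. A 4 mm thick steel floor plate, 76 mm wide, runs level from x = -150 mm (the sill, without rails) through the doorway to the back
- doorway (a point): middle of the doorway's foot, on the floor plate. The doorway is 56 mm wide, its top 54 mm above the table, and goes on as a straight channel of that size. At its end, unseen, a sprung rubber buffer stops the cassette; it is set differently each time: a cassette brought home has its block's rear face 44 to 58 mm inside the outer face (tab's rear face 26 to 12 mm outside), to be found by feel
- flap (a joint): angle (rad) of the aluminium flap (53 mm wide, 3 thick) in the doorway. Hinged across the top, 56 mm above the table and 6 mm inside the outer face, it swings inward only, pushed with 1 to 4 N. 0 = drawn tight; left alone its spring brings it to about 0.07 (ajar). The block lifts it to about 0.9 and it drops behind the block, over the tongue, when the block's rear is 38 mm inside
- flap_edge (a point): middle of the flap's lower edge, 40 mm below the hinge, 16 mm above the table when shut: the tongue passes under it
- handle (a joint): angle (rad) of the T-handle compression latch on the chamber's roof, which turns clockwise seen from above about a vertical axis, from 0 (open) to a stop at 1.4 (tight), and stays where it is left (about 0.15 N m to turn). In the last part of its turn it draws the ajar flap tight. At 0 its bar lies across the chamber (along the chamber's y)
- handle_bar (a point): centre of the T-handle's bar, on its axis, 65 mm inside the doorway's face and 108 mm above the table. The black bar is 70 mm long (along this point's y axis, which turns with it), 14 mm thick, 18 mm high; the roof is 23 mm below its underside
- buffer (a joint): how far the rubber buffer in the chamber is pressed in (m): 0 free, 0.006 fully pressed; it pushes back with 3 N per mm and springs back when let go
- wide_case: bystander: a broad flat aluminium case with grey cover, 90 x 78 mm, 24 mm high; origin under its centre. Leave it alone
- bottle: bystander: glass bottle with blue cap, 86 mm across, 180 mm high; origin under its centre
- beaker: bystander: open glass beaker, 60 mm across, 75 mm high, standing beside the chamber; origin under its centre
- jar: bystander: small amber jar with black cap, 48 mm across, 55 mm high, on the other side of the chamber, near the doorway; origin under its centre
- mug: bystander: white cup, 68 mm across, 95 mm high; origin under its centre

How it is judged:
By the outcome, as a careful person would: the job done as asked, in the order asked, and still so for the second after the job is handed in, with the robot touching nothing.
It also fails if it takes over 72 s, if anything falls off the work surface, if the arm or the gripper's body presses on something with over 40 N, if the wrist force passes 120 N, or if a joint passes its speed limit or range.

### The arm

A 6-joint arm with a two-finger parallel gripper is mounted at the origin on the work surface. World frame = base frame: x ahead of the robot, y to its left, z up, the work surface at z = 0. Lengths are in m, angles in rad, forces in N, time in s.
With the tool pointing down it reaches from about 0.35 to 0.975 m from the base axis. Payload 4.9 kg.
Tool frame: the origin (TCP) lies on the centre line of the jaws, within the pads' length; the fingertips stand 8 mm ahead of it and the grasp point (between the pads) lies 11 mm behind it (robot.tips_ahead is the z of the fingertips in the tool frame, in m); z points along the fingers, y is the line along which they close (so a half turn about z gives the same grasp; the last joint's range is limited). The gripper opens to 85 mm and grips with 20 to 120 N. Pads are 22 mm wide; open, the fingers measure 114 mm over their backs; the gripper's body (76 mm by 85 mm) begins 54 mm behind the grasp point. The pads swing forward as they close: fully open they stand 13 mm farther back than shut.
Start: joints at [1.202, 0.053, 1.613, -0, 1.476, -0.119], TCP at [0.154, 0.606, 0.239] pointing down, gripper open.
Joint ranges: [-3.01, 3.01], [-1.01, 2.22], [0.06, 2.58], [-1.02, 4.17], [0.09, 2.62], [-3.14, 3.14]. Speed limits (rad/s): [2.57, 2.57, 3.14, 3.14, 3.14, 3.14].

### API

Orientations are given as a unit quaternion [w, x, y, z].
In Python, from rig import robot gives the robot as it stands. The module is installed in compiled form; this text tells all that it offers.
- The arm moves only by the tool move_arm, never from a script. Its argument "commands" is a list of rows, each a list of 5 numbers: the shift along the tool's x, y, z in mm, then the turn about the tool's z in rad, then the finger opening in mm, from 0 to 85.4. In form: [[x, y, z, twist, jaw], ...]. A call has exactly 10 rows; each row is the pose to reach, as a shift and turn from the pose commanded when the call began, along the tool's axes at that moment; what a row does not reach only later rows make up. A row lasts 1/10 s, in which the tool goes at most 50 mm and 8.59 degrees, less where a joint would pass 70% of its speed; a pose out of reach is approached as far as the arm can. A call with a gripper value outside its range is refused whole. The fingers move at their own pace and stop on an object; "squeeze" is the grip in N (left out, the last holds). Time passes only in rows, so rows that repeat a pose let the fingers close, or fill a call up. It gives the time, the measured TCP pose, the force, the opening and the grip force at its end, in the units of the state.
- robot.get_state(): the state, without advancing time (a new reading comes with each control period).
- robot.grab_frame(name): name is "side" or "top"; returns the picture (420x560x3 uint8, blue, green, red); there is no depth.
- robot.get_calibration(name): a dict with "mtx" (3x3 intrinsics, pixels), "rvec" (rotation vector, rad) and "tvec" (3), from world to camera coordinates, as OpenCV has them. Camera axes: x right, y down, z forward; pixel columns grow to the right and rows downward; lengths in m; the calibration is good to about 2 mm. A picture is of the moment at which its call begins. get_calibration takes no time and is no camera call.
- robot.close_job(): hands the job in; it is judged then, once.
Trained networks look in the newest picture that a camera, given by its name, has taken for a name from the list of things; names that differ only in an ending like _2 or _b are one class to them, and where a whole thing is asked for, a point or a joint stands for the part that bears it (a point fixed in the world has none). Each returns a list of dicts, best first, with "conf" (0 to 1); they miss things now and then, are a little off and sometimes report something else, mostly with a low value. They report only what shows in the picture. A call takes as long as a camera call.
- robot.silhouettes(camera, target): "pixels" (420x560 bool, what is visible of it) and "box" ([left, top, right, bottom] in pixels, round what is visible of it).
- robot.tip_of(camera, target): "pixel" ([column, row] in pixels: a listed point, or the origin of a listed thing).
The state is a dict: "clock": time; "qpos": joint angles; "dq": joint speeds; "effort": joint torques, N m; "tcp_pos": TCP position; "orientation": TCP orientation; "force": force on the tool from outside, world axes, zero at the start; "moment": the same for the moment, N m; "gripper_width": opening from 0.0 (shut) to 1.0 (fully open); "grip_force": force on a finger pad.
Only numpy, scipy, OpenCV 4.12 (cv2) and the standard library are available. Lean on these libraries where they do the work, as an engineer would, in place of code of your own. Each camera call takes 0.05 s, during which the arm holds its last target. There are 200 camera calls.

## Working session

There is one attempt and no reset: what is moved stays moved. The work goes in short steps, Python scripts to look and compute and a tool call to move; the robot and the scene stay as the last step left them, time stands still between calls to the robot, and variables do not carry over. Pictures are saved under pics/ and viewed, at most 13 in all, crops included, and the job is handed in when it is done.

Besides the shell and the picture viewer there is one more tool, called after "Call:" in YAML: its name, and indented under it one key for each argument. move_arm: Moves the arm, as the interface text tells. Its arguments: {"type":"object","properties":{"commands":{"type":"array"},"squeeze":{"type":"number"}},"required":["commands"]}

```bash
mkdir -p pics; cat > h.py <<'E'
import numpy as np, cv2
from rig import robot
def ray(cam,px):
    c=robot.get_calibration(cam); R,_=cv2.Rodrigues(np.array(c["rvec"],float)); t=np.array(c["tvec"],float).ravel()
    d=R.T@np.linalg.inv(np.array(c["mtx"]))@np.array([px[0],px[1],1.]); return -R.T@t,d
def onz(cam,px,z):
    o,d=ray(cam,px); return o+d*(z-o[2])/d[2]
def proj(cam,P):
    c=robot.get_calibration(cam); return cv2.projectPoints(np.array(P,float).reshape(-1,3),np.array(c["rvec"],float),np.array(c["tvec"],float),np.array(c["mtx"],float),None)[0].reshape(-1,2)
def tri(p,q):
    o1,d1=ray("side",p);o2,d2=ray("top",q)
    d1/=np.linalg.norm(d1);d2/=np.linalg.norm(d2)
    s=np.linalg.lstsq(np.c_[d1,-d2],o2-o1,rcond=None)[0]
    a,b=o1+s[0]*d1,o2+s[1]*d2
    return (a+b)/2,np.linalg.norm(a-b)
E
python3 - <<'E'
from h import *
np.set_printoptions(precision=4,suppress=True)
for c in("side","top"):
    im=robot.grab_frame(c); cv2.imwrite(f"pics/{c}0.png",im)
    print(c, ray(c,(280,210)))
for n,z in dict(cassette_mid=.014,tab_mid=.015,chamber=0,doorway=.004,flap_edge=.016,handle_bar=.108,wide_case=0,bottle=0,beaker=0,jar=0,mug=0).items():
    pp={}
    for c in("side","top"):
        r=robot.tip_of(c,n)
        for k in r[:2]: print(n,c,round(k["conf"],2),np.round(k["pixel"],1),onz(c,k["pixel"],z)[:2])
        if r: pp[c]=r[0]["pixel"]
    if len(pp)==2: print("   tri",*tri(pp["side"],pp["top"]))
print(robot.get_state())
E
```

```text
side (array([ 0.2873, -0.8908,  0.6296]), array([ 0.2641,  0.8236, -0.5021]))
top (array([0.48  , 0.0028, 1.1769]), array([ 0.0496, -0.0175, -0.9986]))
cassette_mid side 0.81 [229.7 181.4] [0.5261 0.3261]
cassette_mid top 0.83 [166.6 216.9] [0.5213 0.3171]
   tri [0.5225 0.3153 0.0196] 0.002813699670772052
tab_mid side 0.69 [193.5 184.1] [0.4237 0.3436]
tab_mid top 0.76 [164.7 246.9] [0.4333 0.3222]
   tri [0.4275 0.3204 0.0256] 0.012655076955060286
chamber side 0.65 [238.  249.6] [0.4691 0.0017]
chamber top 0.86 [276.2 231.3] [ 0.4748 -0.0056]
chamber top 0.44 [392.1 168. ] [ 0.662  -0.3595]
   tri [ 0.4713 -0.0049  0.0041] 0.007054936534250791
doorway side 0.9 [241.2 247.6] [0.4769 0.0014]
doorway top 0.94 [279.3 230.7] [ 0.4765 -0.0149]
   tri [ 0.475  -0.0144  0.0149] 0.0029402428783107913
flap_edge side 0.49 [237.5 243.3] [0.4695 0.0041]
flap_edge top 0.6 [230.1 196.9] [0.5782 0.1297]
   tri [ 0.5432  0.147  -0.0838] 0.08766647389744016
handle_bar side 0.52 [218.8 199.7] [0.4448 0.0577]
handle_bar top 0.47 [254.2 242.5] [0.4457 0.0552]
   tri [0.445  0.0552 0.1092] 0.00136471231
[... 514 characters left out ...]
 0.0003] 0.004159781645353272
mug side 0.72 [241.1 250.2] [ 0.4753 -0.0031]
mug side 0.64 [390.8 338.5] [ 0.6607 -0.363 ]
mug top 0.66 [392.9 170.3] [ 0.6549 -0.3617]
   tri [ 0.5196 -0.2824  0.2096] 0.20699472968572188
{'clock': 1.2, 'qpos': array([ 1.202 ,  0.0527,  1.6129, -0.    ,  1.476 , -0.119 ]), 'dq': array([-0.0005,  0.0006, -0.0004, -0.0007, -0.0004,  0.0002]), 'effort': array([ -0.0006, -39.3663, -37.0469,  -0.0001,   0.0004,   0.    ]), 'tcp_pos': array([0.1545, 0.6056, 0.2393]), 'orientation': array([0.    , 0.1246, 0.9922, 0.    ]), 'force': array([-0.259 , -0.0194, -0.8053]), 'moment': array([ 0.0144,  0.0318, -0.0362]), 'grip_force': 0.0, 'gripper_width': 0.9975213303754845}
```

View pics/side0.png

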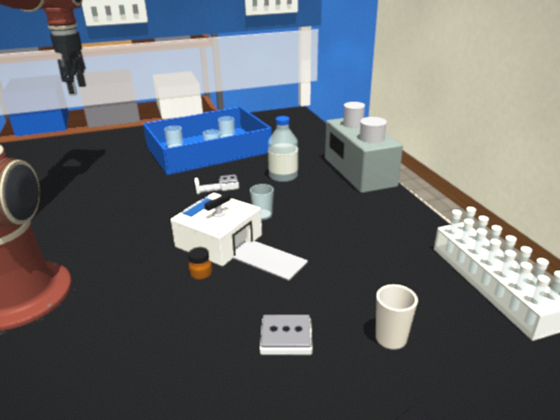

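View pics/top0.png

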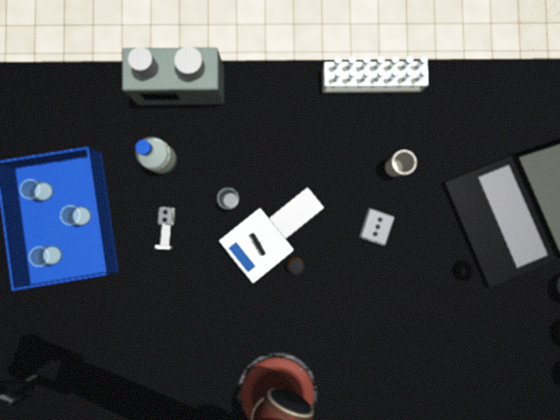

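The side view shows the chamber at about (218,228), with its sill running to the right to (305,262). The jar is at (200,264), the beaker at (261,200) and the cassette at (217,185), block to the right. In the top view the sill points up and to the right to (314,198). The cassette block is at (166,217) with its tab at (164,247). I'll fit the poses by comparing silhouettes with box models.

```bash
cat >> h.py <<'E'
from scipy.optimize import minimize
def box(x0,x1,y0,y1,z0,z1): return np.array([[x,y,z] for x in(x0,x1) for y in(y0,y1) for z in(z0,z1)],float)
CH=[box(0,.145,-.075,.075,0,.076),box(-.15,0,-.038,.038,0,.004)]
CA=[box(-.025,.025,-.021,.021,-.014,.014),box(-.087,-.025,-.012,.012,-.014,-.006),box(-.095,-.087,-.021,.021,-.014,.016)]
def place(B,p,z=0):
    c,s=np.cos(p[2]),np.sin(p[2]); return B@np.array([[c,-s,0],[s,c,0],[0,0,1]]).T+[p[0],p[1],z]
def render(cam,boxes,p,z):
    m=np.zeros((1680,2240),np.uint8)
    for B in boxes:
        h=cv2.convexHull(((proj(cam,place(B,p,z))+.5)*4).astype(np.float32))
        cv2.fillPoly(m,[np.int32(np.round(h*16))],255,shift=4)
    return cv2.resize(m,(560,420),interpolation=cv2.INTER_AREA)/255.
def fit(masks,boxes,p0,z):
    def cost(p): return sum(np.abs(render(c,boxes,p,z)-m).sum()/m.sum() for c,m in masks.items())
    S=np.array([p0]+[np.array(p0)+d for d in np.diag([.012,.012,.15])])
    r=minimize(cost,p0,method="Nelder-Mead",options=dict(initial_simplex=S,xatol=2e-4,fatol=1e-4,maxiter=150))
    return r.x,r.fun
E
python3 - <<'E'
from h import *
np.set_printoptions(precision=4,suppress=True)
for n,B,p0,z in(("chamber",CH,[.475,-.013,2.3],0),("cassette_mid",CA,[.522,.317,-.05],.014)):
    M={}
    for c in("side","top"):
        robot.grab_frame(c); r=robot.silhouettes(c,n)
        print(n,c,[(round(k["conf"],2),np.round(k["box"]),int(k["pixels"].sum())) for k in r[:2]])
        if r: M[c]=r[0]["pixels"].astype(float); cv2.imwrite(f"pics/m_{n}_{c}.png",M[c]*255)
    print(fit(M,B,p0,z),*[fit({c:M[c]},B,p0,z) for c in M])
print(robot.tips_ahead)
ims=[]
for c,x,y in(("top",205,170),("side",160,165)):
    ims.append(cv2.resize(robot.grab_frame(c)[y:y+130,x:x+160],None,fx=2.5*.99,fy=2.5,interpolation=cv2.INTER_CUBIC))
cv2.imwrite("pics/crop1.png",np.hstack(ims))
E
```

```text
chamber side []
chamber top [(0.56, array([223., 187., 325., 278.]), 3964), (0.48, array([218., 185., 236., 209.]), 368)]
(array([ 0.484 , -0.0062,  2.2341]), np.float64(0.03620822698403277)) (array([ 0.484 , -0.0062,  2.2341]), np.float64(0.03620822698403277))
cassette_mid side [(0.63, array([197., 177., 241., 193.]), 425)]
cassette_mid top [(0.67, array([159., 207., 172., 247.]), 513)]
(array([ 0.5215,  0.3192, -0.1032]), np.float64(0.48479781280704)) (array([ 0.521 ,  0.3267, -0.0776]), np.float64(0.1308881199538639)) (array([ 0.526 ,  0.317 , -0.1047]), np.float64(0.13042846768336963))
0.008[ WARN:0@2.634] global loadsave.cpp:1063 imwrite_ Unsupported depth image for selected encoder is fallbacked to CV_8U.
```

View pics/crop1.png

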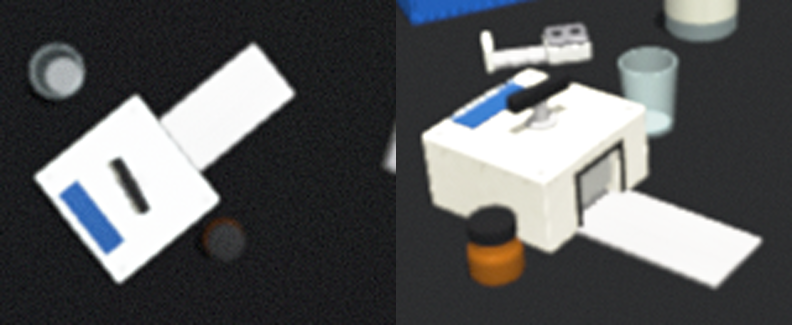

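The crop shows the sill opening up and to the right in the top view. The jar is just off the front right corner, and the handle bar lies across the chamber. I'll refit with thresholded masks from both cameras and draw the models over the pictures.

```bash
cat >> h.py <<'E'
def tmask(im,seed,roi,th=75):
    m=(im.max(2)>th).astype(np.uint8); k=np.zeros_like(m); x0,y0,x1,y1=roi; k[y0:y1,x0:x1]=m[y0:y1,x0:x1]
    k=cv2.morphologyEx(k,cv2.MORPH_CLOSE,np.ones((3,3)))
    n,l=cv2.connectedComponents(k); m=(l==l[seed[1],seed[0]]).astype(np.uint8)
    cs,_=cv2.findContours(m,cv2.RETR_EXTERNAL,cv2.CHAIN_APPROX_NONE); cv2.drawContours(m,cs,-1,1,-1); return m.astype(float)
def draw(im,cam,boxes,p,z):
    for B in boxes:
        h=cv2.convexHull((proj(cam,place(B,p,z))+.5).astype(np.float32)*4); cv2.polylines(im,[np.int32(h)],True,(0,0,255),1)
E
python3 - <<'E'
from h import *
np.set_printoptions(precision=4,suppress=True)
I={c:robot.grab_frame(c) for c in("side","top")}
big={c:cv2.resize(I[c],None,fx=4,fy=4) for c in I}
for n,B,p0,z,seeds,rois in(("chamber",CH,[.48,-.01,2.23],0,dict(side=(190,242),top=(262,265)),dict(side=(165,190,315,285),top=(212,180,330,285))),
   ("cass",CA,[.522,.319,-.1],.014,dict(side=(229,183),top=(166,217)),dict(side=(190,170,250,197),top=(150,200,185,255)))):
    M={c:tmask(I[c],seeds[c],rois[c]) for c in I}
    print(n,{c:int(M[c].sum()) for c in M})
    p,f=fit(M,B,p0,z); print(p,f,*[fit({c:M[c]},B,p0,z) for c in M])
    for c in I:
        draw(big[c],c,B,p,z)
        cs,_=cv2.findContours(cv2.resize(M[c],None,fx=4,fy=4,interpolation=0).astype(np.uint8),0,2); cv2.drawContours(big[c],cs,-1,(0,255,0),1)
a=big["side"][660:1140,640:1240]; b=big["top"][720:1140,840:1320]; c_=big["side"][660:800,740:1020]; d=big["top"][800:1010,600:760]
cv2.imwrite("pics/ov.png",np.hstack([cv2.resize(a,(430,344)),cv2.resize(b,(370,344))]))
E
```

```text
chamber {'side': 6966, 'top': 4485}
[ 0.4813 -0.0035  2.2244] 0.3083825279007578 (array([ 0.4814, -0.0014,  2.2331]), np.float64(0.22303626015436323)) (array([ 0.4832, -0.0042,  2.2231]), np.float64(0.08392943799593415))
cass {'side': 632, 'top': 603}
[ 0.5234  0.3209 -0.0911] 0.43712099509073316 (array([ 0.5214,  0.3246, -0.0576]), np.float64(0.2525688756515264)) (array([ 0.5252,  0.3197, -0.1043]), np.float64(0.129554840178194))
```

View pics/ov.png

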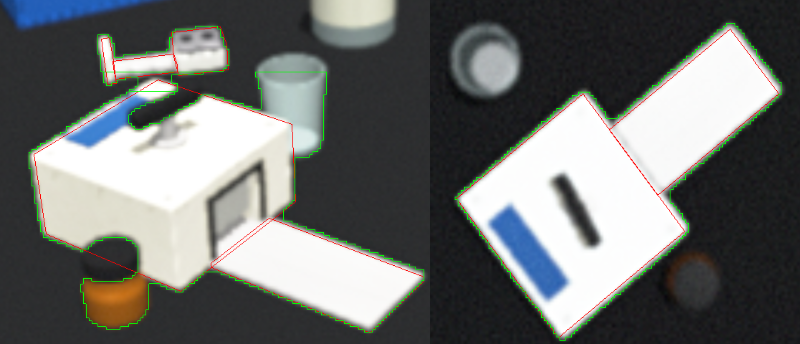

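Both models lie on the pictures to within 1–2 mm: chamber (0.482, -0.0045, yaw 2.225), cassette (0.5235, 0.320, yaw -0.085). Next I move above the cassette.

Call:
move_arm:
  commands:
    - [-42,-19,0,0.15,85]
    - [-84,-37,0,0.3,85]
    - [-127,-56,0,0.45,85]
    - [-169,-74,0,0.6,85]
    - [-212,-93,0,0.75,85]
    - [-254,-112,0,0.9,85]
    - [-296,-130,0,1.05,85]
    - [-338,-149,0,1.2,85]
    - [-381,-167,20,1.35,85]
    - [-423,-186,40,1.49,85]
  squeeze: 50

```text
clock: 2.8
tcp_pos: [0.5197, 0.3203, 0.2006]
orientation: [0.0, 0.766, 0.643, 0.001]
force: [0.7, 1.2, 0.4]
gripper_width: 0.993
grip_force: 0.0
```

```bash
cat > g.py <<'E'
import sys; from h import *
np.set_printoptions(precision=4,suppress=True)
C=np.array([.4822,-.0045]); YAW=2.225
def ch(x,y=0): c,s=np.cos(YAW),np.sin(YAW); return C+[c*x-s*y,s*x+c*y]
def go(x,y,z,phi):
    s=robot.get_state(); q=s["orientation"]; w,v=q[0],np.array(q[1:])
    R=np.eye(3)*(w*w-v@v)+2*np.outer(v,v)+2*w*np.array([[0,-v[2],v[1]],[v[2],0,-v[0]],[-v[1],v[0],0]])
    d=(R.T@(np.array([x,y,z])-s["tcp_pos"]))*1000; f=np.arctan2(R[1,1],R[0,1])
    tw=(f-phi+np.pi)%(2*np.pi)-np.pi
    rel=s["tcp_pos"][:2]-C; c,sn=np.cos(YAW),np.sin(YAW)
    F=s["force"]
    print("t",round(s["clock"],2),"shift",np.round(d,1),"twist",round(tw,3),"phi",round(f,3),"tcp",s["tcp_pos"],"ch xy",rel@[c,sn],rel@[-sn,c],"F",np.round(F,1),"Fch",round(F[:2]@[c,sn],1),"w",round(s["gripper_width"]*85.4,1),"grip",round(s["grip_force"],1),"q6",round(s["qpos"][5],2))
if __name__=="__main__": go(*map(float,sys.argv[1:5]))
E
python3 g.py .5185 .3204 .010 -1.656
```

```text
t 2.8 shift [ -0.5  -1.7 190.6] twist 1.481 phi -0.175 tcp [0.5197 0.3203 0.2006] ch xy 0.23489770201687174 -0.2274231772907538 F [0.7 1.2 0.4] Fch 0.5 w 84.8 grip 0.0 q6 0.61
```

Call:
move_arm:
  commands:
    - [0,0,10,0.15,85]
    - [0,0,22,0.3,85]
    - [0,0,34,0.45,85]
    - [0,0,46,0.6,85]
    - [0,0,58,0.75,85]
    - [0,0,70,0.9,85]
    - [0,0,82,1.05,85]
    - [0,0,94,1.2,85]
    - [0,0,106,1.34,85]
    - [0,0,120,1.48,85]

```text
clock: 3.8
tcp_pos: [0.518, 0.3215, 0.0796]
orientation: [-0.0, 0.999, -0.042, 0.0]
force: [-0.8, 0.2, 0.4]
gripper_width: 0.993
grip_force: 0.0
```

```bash
python3 g.py .5185 .3204 .010 -1.656; python3 - <<'E'
from h import *
b=[]
for c,x,y in(("side",160,110),("top",110,170)):
    b.append(cv2.resize(robot.grab_frame(c)[y:y+100,x:x+110],None,fx=3.6,fy=3.6))
cv2.imwrite("pics/pre.png",np.hstack(b))
E
```

```text
t 3.8 shift [ 0.5  1.1 69.6] twist 0.001 phi -1.655 tcp [0.518  0.3215 0.0796] ch xy 0.23688302703982142 -0.22679163250624998 F [-0.8  0.2  0.4] Fch 0.7 w 84.8 grip 0.0 q6 2.09
```

View pics/pre.png

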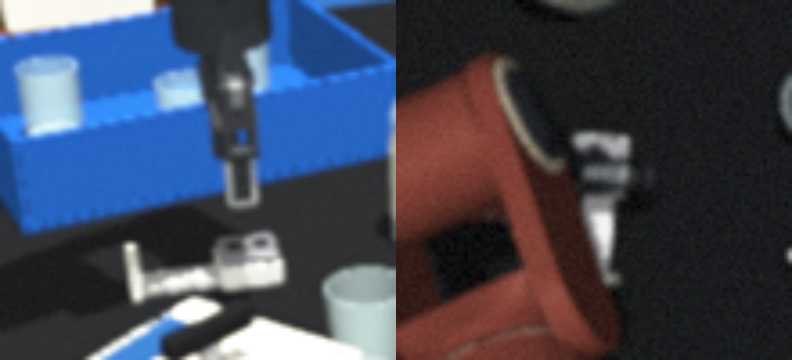

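In the side crop the fingers hang over the block at about (245,190), and in the top crop they straddle it at about (605,170). I go down and grip.

Call:
move_arm:
  commands:
    - [0,1,20,0,85]
    - [0,1,40,0,85]
    - [0,1,55,0,85]
    - [0,1,65,0,85]
    - [0,1,69,0,85]
    - [0,1,69,0,60]
    - [0,1,69,0,38]
    - [0,1,69,0,38]
    - [0,1,69,0,36]
    - [0,1,69,0,36]
  squeeze: 50

```text
clock: 4.9
tcp_pos: [0.5186, 0.3209, 0.0121]
orientation: [-0.001, 0.999, -0.039, 0.001]
force: [-0.2, 0.2, 4.6]
gripper_width: 0.479
grip_force: 53.3
```

```bash
python3 g.py .5185 .3204 .1 -1.656
```

```text
t 4.9 shift [  0.1   0.4 -87.9] twist 0.007 phi -1.649 tcp [0.5186 0.3209 0.0121] ch xy 0.23603855721654957 -0.22689167927096765 F [-0.2  0.2  4.6] Fch 0.2 w 40.9 grip 53.3 q6 2.08
```

Call:
move_arm:
  commands:
    - [0,0,-10,0,36]
    - [0,0,-30,0,36]
    - [0,0,-55,0,36]
    - [0,0,-80,0,36]
    - [0,0,-105,0,36]
    - [0,0,-130,0,36]
    - [0,0,-150,-0.1,36]
    - [0,0,-160,-0.22,36]
    - [0,0,-160,-0.36,36]
    - [0,0,-160,-0.5,36]

```text
clock: 5.9
tcp_pos: [0.5172, 0.3201, 0.171]
orientation: [0.0, 0.977, 0.212, -0.0]
force: [-0.4, 0.1, -3.1]
gripper_width: 0.477
grip_force: 52.7
```

```bash
python3 g.py .5144 -.0466 .17 .654
```

```text
t 5.9 shift [-154.6  332.5    1.1] twist -1.797 phi -1.143 tcp [0.5172 0.3201 0.171 ] ch xy 0.2363099051898142 -0.22531694168726815 F [-0.4  0.1 -3.1] Fch 0.3 w 40.7 grip 52.7 q6 1.58
```

Call:
move_arm:
  commands:
    - [-8,16,0,-0.14,36]
    - [-23,49,0,-0.28,36]
    - [-39,83,0,-0.42,36]
    - [-54,116,0,-0.56,36]
    - [-70,150,0,-0.7,36]
    - [-85,183,0,-0.84,36]
    - [-101,216,0,-0.98,36]
    - [-116,250,0,-1.12,36]
    - [-132,284,0,-1.26,36]
    - [-145,312,0,-1.4,36]

```text
clock: 6.9
tcp_pos: [0.512, -0.0254, 0.1703]
orientation: [-0.0, 0.611, 0.792, -0.0]
force: [0.8, 1.3, -2.4]
gripper_width: 0.477
grip_force: 52.7
```

Call:
move_arm:
  commands:
    - [0,8,0,-0.1,36]
    - [0,14,0,-0.2,36]
    - [0,19,0,-0.3,36]
    - [0,22,0,-0.39,36]
    - [0,22,0,-0.39,36]
    - [0,22,0,-0.39,36]
    - [0,22,0,-0.39,36]
    - [0,22,0,-0.39,36]
    - [0,22,0,-0.39,36]
    - [0,22,0,-0.39,36]

```text
clock: 7.9
tcp_pos: [0.5343, -0.0182, 0.1707]
orientation: [0.0, 0.448, 0.894, -0.0]
force: [0.3, 0.0, -3.5]
gripper_width: 0.479
grip_force: 52.7
```

```bash
python3 g.py .5144 -.0466 .025 .654
```

```text
t 7.9 shift [-10.9 -32.9 145.7] twist -0.013 phi 0.641 tcp [ 0.5343 -0.0182  0.1707] ch xy -0.04259013027525536 -0.03299902943789167 F [ 0.3  0.  -3.5] Fch -0.1 w 40.9 grip 52.7 q6 -0.81
```

Call:
move_arm:
  commands:
    - [-5,-15,0,0,36]
    - [-11,-33,0,-0.013,36]
    - [-11,-33,10,-0.013,36]
    - [-11,-33,30,-0.013,36]
    - [-11,-33,50,-0.013,36]
    - [-11,-33,70,-0.013,36]
    - [-11,-33,90,-0.013,36]
    - [-11,-33,105,-0.013,36]
    - [-11,-33,115,-0.013,36]
    - [-11,-33,120,-0.013,36]

```text
clock: 8.9
tcp_pos: [0.5139, -0.0467, 0.0495]
orientation: [-0.001, 0.443, 0.897, -0.0]
force: [-0.4, -1.1, -2.5]
gripper_width: 0.474
grip_force: 52.7
```

```bash
python3 g.py .5144 -.0466 .018 .654; python3 - <<'E'
from h import *
b=[]
for c,x,y in(("side",200,180),("top",240,170)):
    b.append(cv2.resize(robot.grab_frame(c)[y:y+110,x:x+125],None,fx=3.2,fy=3.2))
cv2.imwrite("pics/pl.png",np.hstack(b))
E
```

```text
t 8.9 shift [-0.3  0.4 31.5] twist -0.0 phi 0.654 tcp [ 0.5139 -0.0467  0.0495] ch xy -0.05277316559393004 0.0004839333274622526 F [-0.4 -1.1 -2.5] Fch -0.6 w 40.4 grip 52.7 q6 -0.89
```

View pics/pl.png

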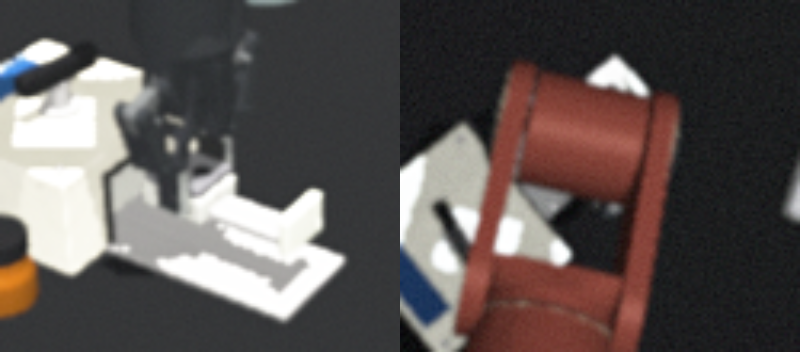

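The side crop shows the cassette held level over the sill, with its block towards the doorway and the tab at (305,230). The top view is blocked by the arm. I lower it.

Call:
move_arm:
  commands:
    - [0,0,8,0,36]
    - [0,0,16,0,36]
    - [0,0,22,0,36]
    - [0,0,26,0,36]
    - [0,0,28,0,36]
    - [0,0,30,0,36]
    - [0,0,31,0,36]
    - [0,0,32,0,36]
    - [0,0,33,0,36]
    - [0,0,33,0,36]

```text
clock: 10.0
tcp_pos: [0.5145, -0.0468, 0.0177]
orientation: [-0.0, 0.443, 0.897, -0.0]
force: [-0.1, 0.7, -2.3]
gripper_width: 0.472
grip_force: 52.7
```

```bash
python3 g.py .5144 -.0466 .016 .654
```

```text
t 10.0 shift [0.2 0.  1.7] twist -0.0 phi 0.654 tcp [ 0.5145 -0.0468  0.0177] ch xy -0.0531923385773118 0.00010290114909978537 F [-0.1  0.7 -2.3] Fch 0.6 w 40.3 grip 52.7 q6 -0.89
```

Call:
move_arm:
  commands:
    - [0,0,0.5,0,36]
    - [0,0,1,0,36]
    - [0,0,1.5,0,36]
    - [0,0,2,0,36]
    - [0,0,2,0,36]
    - [0,0,2,0,36]
    - [0,0,2,0,36]
    - [0,0,2,0,36]
    - [0,0,2,0,36]
    - [0,0,2,0,36]

```text
clock: 11.0
tcp_pos: [0.5146, -0.0468, 0.0161]
orientation: [-0.0, 0.442, 0.897, -0.0]
force: [-3.9, 1.0, 5.5]
gripper_width: 0.483
grip_force: 53.5
```

```bash
python3 g.py .5144 -.0466 .016 .654
```

```text
t 11.0 shift [ 0.2 -0.   0.1] twist 0.0 phi 0.654 tcp [ 0.5146 -0.0468  0.0161] ch xy -0.05323598164696184 3.1650535883226876e-05 F [-3.9  1.   5.5] Fch 3.2 w 41.2 grip 53.5 q6 -0.89
```

Call:
move_arm:
  commands:
    - [0,0,0,0,50]
    - [0,0,0,0,64]
    - [0,0,0,0,64]
    - [0,0,-5,0,64]
    - [0,0,-20,0,64]
    - [0,0,-40,0,64]
    - [0,0,-60,0,64]
    - [-15,0,-70,0,64]
    - [-40,0,-70,0,50]
    - [-70,0,-70,0,30]

```text
clock: 12.0
tcp_pos: [0.5584, -0.1034, 0.0873]
orientation: [0.001, 0.442, 0.897, 0.0]
force: [0.7, -0.3, 0.5]
gripper_width: 0.431
grip_force: 0.0
```

Call:
move_arm:
  commands:
    - [-20,0,0,0,25]
    - [-45,0,-20,0,22]
    - [-80,0,-40,0,22]
    - [-120,0,-60,0,22]
    - [-160,0,-80,0,22]
    - [-160,0,-80,0,22]
    - [-160,0,-80,0,22]
    - [-160,0,-80,0,22]
    - [-160,0,-80,0,22]
    - [-160,0,-80,0,22]

```text
clock: 13.0
tcp_pos: [0.6537, -0.2283, 0.1648]
orientation: [-0.001, 0.442, 0.897, -0.0]
force: [0.2, 0.0, 0.7]
gripper_width: 0.257
grip_force: 0.0
```

```bash
python3 - <<'E'
from h import *; from g import *
go(*ch(-.165),.03,.654)
I={c:robot.grab_frame(c) for c in("side","top")}
b=[]
for c,x,y in(("side",190,190),("top",225,170)):
    im=cv2.resize(I[c],None,fx=4,fy=4)
    draw(im,c,CA,[*ch(-.048),YAW],.018); draw(im,c,CH,[*C,YAW],0)
    b.append(cv2.resize(im[y*4:y*4+440,x*4:x*4+500],(400,352)))
cv2.imwrite("pics/rel.png",np.hstack(b))
for n,z in(("cassette_mid",.018),("tab_mid",.019)):
  for c in I:
    for k in robot.tip_of(c,n)[:1]:
        p=onz(c,k["pixel"],z)[:2]-C; print(n,c,k["conf"],p@[np.cos(YAW),np.sin(YAW)],p@[-np.sin(YAW),np.cos(YAW)])
E
```

```text
t 13.0 shift [116.7   0.3 135. ] twist 0.001 phi 0.655 tcp [ 0.6537 -0.2283  0.1648] ch xy -0.2819353191113683 0.00013899626861222744 F [0.2 0.  0.7] Fch -0.1 w 22.0 grip 0.0 q6 -1.1
cassette_mid side 0.66 -0.05375045398110802 5.163593526075999e-05
cassette_mid top 0.86 -0.05451027138666089 0.0008187998898727821
tab_mid side 0.89 -0.12858376626021578 0.006554878898525981
tab_mid top 0.68 -0.14389639934035994 0.007076347284877206
```

View pics/rel.png

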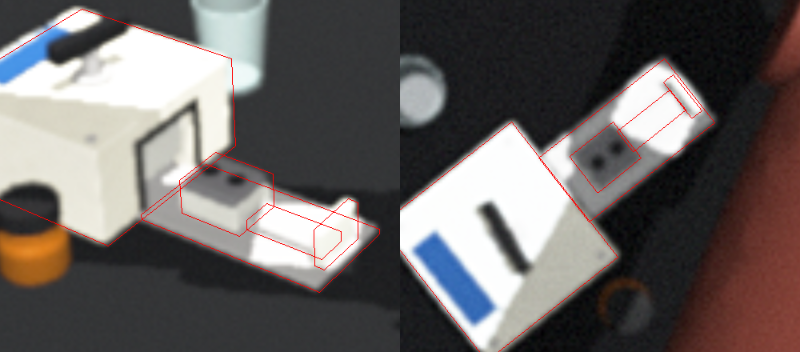

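The cassette lies flat on the sill and matches the overlay: block at (605,157) in the top half, tab at (683,97). Next I go down behind the tab and push with the two fingers slightly apart.

Call:
move_arm:
  commands:
    - [30,0,20,0,22]
    - [60,0,45,0,22]
    - [85,0,75,0,22]
    - [97,0,105,0,22]
    - [100,0,125,0,22]
    - [100,0,138,0,22]
    - [100,0,142,0,22]
    - [100,0,142,0,22]
    - [102,0,142,0,22]
    - [104,0,142,0,22]

```text
clock: 14.3
tcp_pos: [0.5923, -0.1473, 0.0252]
orientation: [0.001, 0.443, 0.897, 0.0]
force: [0.9, 0.0, 0.9]
gripper_width: 0.262
grip_force: 0.0
```

```bash
python3 -c "
from g import *
go(*ch(-.154),.022,.654)"
```

```text
t 14.3 shift [26.3 -0.5  3.2] twist -0.0 phi 0.654 tcp [ 0.5923 -0.1473  0.0252] ch xy -0.18032414401062868 -0.00045242248079723206 F [0.9 0.  0.9] Fch -0.5 w 22.3 grip 0.0 q6 -1.02
```

Call:
move_arm:
  commands:
    - [5,-0.5,2,0,22]
    - [10,-0.5,3,0,22]
    - [15,-0.5,3,0,22]
    - [20,-0.5,3,0,22]
    - [24,-0.5,3,0,22]
    - [28,-0.5,3,0,22]
    - [32,-0.5,3,0,22]
    - [36,-0.5,3,0,22]
    - [40,-0.5,3,0,22]
    - [44,-0.5,3,0,22]

```text
clock: 15.3
tcp_pos: [0.5639, -0.1119, 0.0207]
orientation: [0.0, 0.442, 0.897, -0.0]
force: [1.4, -0.7, 0.0]
gripper_width: 0.259
grip_force: 0.6
```

```bash
python3 - <<'E'
from h import *; from g import *
go(*ch(-.02),.022,.654)
I={c:robot.grab_frame(c) for c in("side","top")}
b=[]
for c,x,y in(("side",190,170),("top",225,170)):
    im=cv2.resize(I[c],None,fx=4,fy=4); draw(im,c,CH,[*C,YAW],0)
    b.append(cv2.resize(im[y*4:y*4+440,x*4:x*4+500],(400,352)))
cv2.imwrite("pics/push1.png",np.hstack(b))
E
```

```text
t 15.3 shift [114.9   0.6  -1.3] twist 0.0 phi 0.654 tcp [ 0.5639 -0.1119  0.0207] ch xy -0.1349448270825023 0.0005705158468008247 F [ 1.4 -0.7  0. ] Fch -1.4 w 22.1 grip 0.6 q6 -0.98
```

View pics/push1.png

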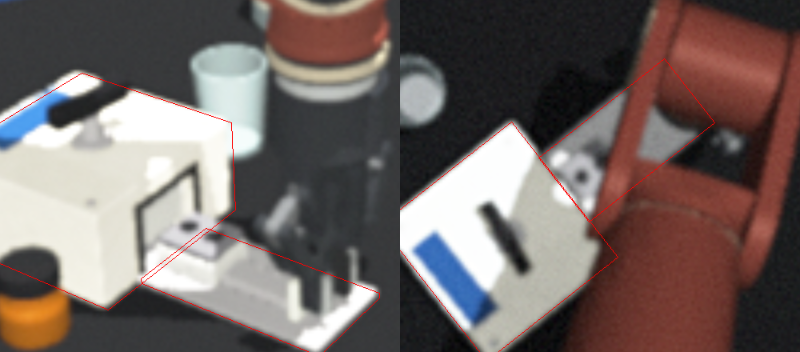

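The side crop shows the block entering the doorway at about (195,245), with the fingers behind the tab at about (320,280). I carry on pushing.

Call:
move_arm:
  commands:
    - [4,0,0,0,22]
    - [8,0,0,0,22]
    - [12,0,0,0,22]
    - [16,0,0,0,22]
    - [20,0,0,0,22]
    - [24,0,0,0,22]
    - [28,0,0,0,22]
    - [32,0,0,0,22]
    - [36,0,0,0,22]
    - [40,0,0,0,22]

```text
clock: 16.4
tcp_pos: [0.5398, -0.0804, 0.021]
orientation: [0.001, 0.443, 0.897, -0.0]
force: [3.1, -3.9, -0.1]
gripper_width: 0.256
grip_force: 2.3
```

```bash
python3 -c "
from g import *
go(*ch(-.04),.022,.654)"
```

```text
t 16.4 shift [55.3  0.4 -1.1] twist -0.0 phi 0.654 tcp [ 0.5398 -0.0804  0.021 ] ch xy -0.09531678416128674 0.0004602158837119445 F [ 3.1 -3.9 -0.1] Fch -5.0 w 21.8 grip 2.3 q6 -0.94
```

Call:
move_arm:
  commands:
    - [4,0,0,0,22]
    - [8,0,0,0,22]
    - [12,0,0,0,22]
    - [16,0,0,0,22]
    - [20,0,0,0,22]
    - [24,0,0,0,22]
    - [28,0,0,0,22]
    - [32,0,0,0,22]
    - [36,0,0,0,22]
    - [40,0,0,0,22]

```text
clock: 17.4
tcp_pos: [0.5152, -0.0484, 0.0207]
orientation: [0.0, 0.443, 0.897, -0.0]
force: [2.7, -3.8, -0.4]
gripper_width: 0.259
grip_force: 2.2
```

```bash
python3 -c "
from g import *
go(*ch(-.04),.022,.654)"
```

```text
t 17.4 shift [14.9  0.6 -1.3] twist -0.0 phi 0.654 tcp [ 0.5152 -0.0484  0.0207] ch xy -0.05490525145933685 0.0005582077441593158 F [ 2.7 -3.8 -0.4] Fch -4.6 w 22.1 grip 2.2 q6 -0.89
```

Call:
move_arm:
  commands:
    - [2,0,0,0,22]
    - [4,0,0,0,22]
    - [6,0,0,0,22]
    - [8,0,0,0,22]
    - [10,0,0,0,22]
    - [11,0,0,0,22]
    - [12,0,0,0,22]
    - [13,0,0,0,22]
    - [14,0,0,0,22]
    - [15,0,0,0,22]

```text
clock: 18.4
tcp_pos: [0.5061, -0.0366, 0.0207]
orientation: [-0.0, 0.443, 0.897, 0.0]
force: [0.7, -2.7, 1.2]
gripper_width: 0.257
grip_force: 1.4
```

Call:
move_arm:
  commands:
    - [0.5,0,0,0,22]
    - [1,0,0,0,22]
    - [1.5,0,0,0,22]
    - [2,0,0,0,22]
    - [2.5,0,0,0,22]
    - [3,0,0,0,22]
    - [3.5,0,0,0,22]
    - [4,0,0,0,22]
    - [4.5,0,0,0,22]
    - [5,0,0,0,22]

```text
clock: 19.4
tcp_pos: [0.5031, -0.0327, 0.0207]
orientation: [0.0, 0.443, 0.897, 0.0]
force: [1.1, -2.6, 1.9]
gripper_width: 0.26
grip_force: 1.5
```

```bash
python3 -c "
from g import *
go(*ch(-.04),.022,.654)"
```

```text
t 19.4 shift [-4.8  0.6 -1.3] twist -0.0 phi 0.654 tcp [ 0.5031 -0.0327  0.0207] ch xy -0.035160893708384065 0.0005705580985373973 F [ 1.1 -2.6  1.9] Fch -2.7 w 22.2 grip 1.5 q6 -0.87
```

Call:
move_arm:
  commands:
    - [0.5,0,0,0,22]
    - [1,0,0,0,22]
    - [1.5,0,0,0,22]
    - [2,0,0,0,22]
    - [2.5,0,0,0,22]
    - [3,0,0,0,22]
    - [3.5,0,0,0,22]
    - [4,0,0,0,22]
    - [4,0,0,0,22]
    - [4,0,0,0,22]

```text
clock: 20.4
tcp_pos: [0.5006, -0.0295, 0.0206]
orientation: [-0.0, 0.443, 0.897, 0.0]
force: [1.2, -2.4, 2.7]
gripper_width: 0.26
grip_force: 1.3
```

Call:
move_arm:
  commands:
    - [0.5,0,0,0,22]
    - [1,0,0,0,22]
    - [1.5,0,0,0,22]
    - [2,0,0,0,22]
    - [2.5,0,0,0,22]
    - [3,0,0,0,22]
    - [3.5,0,0,0,22]
    - [4,0,0,0,22]
    - [4,0,0,0,22]
    - [4,0,0,0,22]

```text
clock: 21.4
tcp_pos: [0.4981, -0.0263, 0.0206]
orientation: [-0.0, 0.442, 0.897, 0.0]
force: [1.3, -1.3, 1.2]
gripper_width: 0.26
grip_force: 1.0
```

Call:
move_arm:
  commands:
    - [0.5,0,0,0,22]
    - [1,0,0,0,22]
    - [1.5,0,0,0,22]
    - [2,0,0,0,22]
    - [2.5,0,0,0,22]
    - [3,0,0,0,22]
    - [3,0,0,0,22]
    - [3,0,0,0,22]
    - [3,0,0,0,22]
    - [3,0,0,0,22]

```text
clock: 22.4
tcp_pos: [0.4965, -0.0241, 0.0207]
orientation: [0.0, 0.443, 0.897, -0.0]
force: [2.3, -1.9, -0.5]
gripper_width: 0.256
grip_force: 1.8
```

```bash
python3 - <<'E'
from h import *; from g import *
go(*ch(-.02),.022,.654)
I={c:robot.grab_frame(c) for c in("side","top")}
b=[]
for c,x,y in(("side",210,190),("top",240,180)):
    im=cv2.resize(I[c],None,fx=6,fy=6,interpolation=cv2.INTER_CUBIC)
    b.append(cv2.resize(im[y*6:y*6+480,x*6:x*6+480],(400,400)))
cv2.imwrite("pics/push2.png",np.hstack(b))
E
```

```text
t 22.4 shift [ 4.3  0.6 -1.3] twist -0.0 phi 0.654 tcp [ 0.4965 -0.0241  0.0207] ch xy -0.024257927316119587 0.0005843788280427033 F [ 2.3 -1.9 -0.5] Fch -2.9 w 21.8 grip 1.8 q6 -0.85
```

View pics/push2.png

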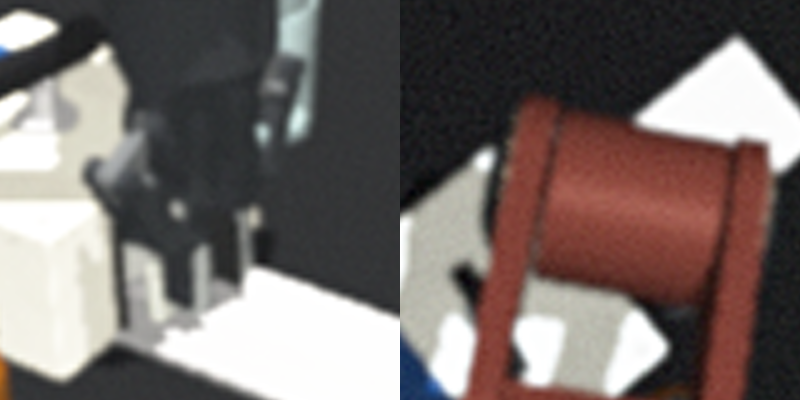

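The tab, at (135,280) in the left half, is close to the doorway with the fingers behind it. The force is still only sliding friction, so I push on slowly.

Call:
move_arm:
  commands:
    - [0.5,0,0,0,22]
    - [1,0,0,0,22]
    - [1.5,0,0,0,22]
    - [2,0,0,0,22]
    - [2.5,0,0,0,22]
    - [3,0,0,0,22]
    - [3,0,0,0,22]
    - [3,0,0,0,22]
    - [3,0,0,0,22]
    - [3,0,0,0,22]

```text
clock: 23.5
tcp_pos: [0.4958, -0.0225, 0.0214]
orientation: [0.002, 0.442, 0.897, -0.0]
force: [4.5, -6.5, -0.6]
gripper_width: 0.259
grip_force: 3.6
```

```bash
python3 -c "
from g import *
go(*ch(-.02),.022,.654)"
```

```text
t 23.5 shift [ 2.5  0.2 -0.6] twist 0.0 phi 0.654 tcp [ 0.4958 -0.0225  0.0214] ch xy -0.022519564059841065 0.00017622774266327774 F [ 4.5 -6.5 -0.6] Fch -7.9 w 22.1 grip 3.6 q6 -0.85
```

The force rises about 3 N per mm, which matches the buffer. I press a little further to confirm it.

Call:
move_arm:
  commands:
    - [0.5,0,0,0,22]
    - [1,0,0,0,22]
    - [1.5,0,0,0,22]
    - [2,0,0,0,22]
    - [2.5,0,0,0,22]
    - [2.5,0,0,0,22]
    - [2.5,0,0,0,22]
    - [2.5,0,0,0,22]
    - [2.5,0,0,0,22]
    - [2.5,0,0,0,22]

```text
clock: 24.5
tcp_pos: [0.4953, -0.0213, 0.022]
orientation: [0.003, 0.442, 0.897, -0.0]
force: [6.0, -8.6, -0.5]
gripper_width: 0.257
grip_force: 5.1
```

```bash
python3 -c "
from g import *
go(*ch(-.02),.022,.654)"
```

```text
t 24.5 shift [ 1.3 -0.2  0. ] twist 0.001 phi 0.655 tcp [ 0.4953 -0.0213  0.022 ] ch xy -0.021303225478474953 -0.00020210894257860574 F [ 6.  -8.6 -0.5] Fch -10.5 w 21.9 grip 5.1 q6 -0.85
```

Call:
move_arm:
  commands:
    - [0.5,0,0,0,22]
    - [1,0,0,0,22]
    - [1.5,0,0,0,22]
    - [2,0,0,0,22]
    - [2.5,0,0,0,22]
    - [3,0,0,0,22]
    - [3,0,0,0,22]
    - [3,0,0,0,22]
    - [3,0,0,0,22]
    - [3,0,0,0,22]

```text
clock: 25.5
tcp_pos: [0.4947, -0.02, 0.0228]
orientation: [0.005, 0.442, 0.897, -0.001]
force: [7.6, -11.7, -0.1]
gripper_width: 0.259
grip_force: 7.1
```

```bash
python3 -c "
from g import *
go(*ch(-.02),.022,.654)"
```

```text
t 25.5 shift [-0.1 -0.5  0.8] twist 0.001 phi 0.655 tcp [ 0.4947 -0.02    0.0228] ch xy -0.019854099355056883 -0.0004893262907664392 F [  7.6 -11.7  -0.1] Fch -13.9 w 22.1 grip 7.1 q6 -0.84
```

The buffer is pressed about 4 mm at 14 N. I back off slowly and check.

Call:
move_arm:
  commands:
    - [-2,0,0,0,22]
    - [-4,0,0,0,22]
    - [-6,0,0,0,22]
    - [-8,0,0,0,22]
    - [-12,0,0,0,22]
    - [-20,0,0,0,22]
    - [-35,0,-3,0,22]
    - [-55,0,-20,0,22]
    - [-85,0,-50,0,22]
    - [-115,0,-90,0,22]

```text
clock: 26.5
tcp_pos: [0.5602, -0.1092, 0.1094]
orientation: [-0.003, 0.442, 0.897, -0.0]
force: [1.1, 0.0, 1.0]
gripper_width: 0.257
grip_force: 0.0
```

```bash
python3 - <<'E'
from h import *; from g import *
h=ch(.065); print("handle",h); go(*h,.2,-.917)
I={c:robot.grab_frame(c) for c in("side","top")}
for n,z in(("tab_mid",.019),("handle_bar",.108),("flap_edge",.016)):
  for c in I:
    for k in robot.tip_of(c,n)[:1]:
        w=onz(c,k["pixel"],z); p=w[:2]-C; print(n,c,round(k["conf"],2),w,p@[np.cos(YAW),np.sin(YAW)],p@[-np.sin(YAW),np.cos(YAW)])
b=[]
for c,x,y in(("side",190,190),("top",225,180)):
    im=cv2.resize(I[c],None,fx=6,fy=6,interpolation=cv2.INTER_CUBIC)
    b.append(cv2.resize(im[y*6:y*6+480,x*6:x*6+480],(400,400)))
cv2.imwrite("pics/in.png",np.hstack(b))
E
```

```text
handle [0.4426 0.0471]
t 26.5 shift [196.    1.6 -89.7] twist 1.571 phi 0.654 tcp [ 0.5602 -0.1092  0.1094] ch xy -0.1305974366099024 0.0018299837868468662 F [1.1 0.  1. ] Fch -0.7 w 21.9 grip 0.0 q6 -0.98
tab_mid side 0.57 [ 0.4852 -0.014   0.019 ] -0.009371314747855315 0.003415302490543792
tab_mid top 0.5 [ 0.4942 -0.0155  0.019 ] -0.015981037700404026 -0.0028055891933462065
handle_bar side 0.61 [0.4497 0.0609 0.108 ] 0.0717126532964528 -0.013994706530225724
handle_bar top 0.49 [0.4457 0.0587 0.108 ] 0.07232748218529088 -0.009497180250288497
flap_edge side 0.56 [0.4749 0.0039 0.016 ] 0.011078815024979696 0.0006510900182140341
```

View pics/in.png

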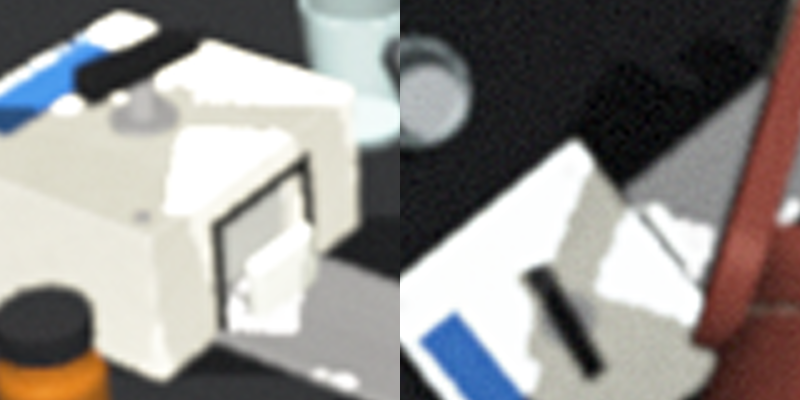

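The flap has dropped shut (grey plate at (260,230)), with the white tab just outside at (280,270). I'll now locate the bar precisely, since the detector and the model differ by 10 mm.

```bash
python3 - <<'E'
from h import *; from g import *
BAR=[box(-.007,.007,-.035,.035,-.009,.009)]
I={c:robot.grab_frame(c) for c in("side","top")}
M={}
for c,(x0,y0,x1,y1) in dict(side=(203,192,234,213),top=(247,229,270,260)).items():
    g=I[c].max(2); m=np.zeros(g.shape,np.uint8); m[y0:y1,x0:x1]=g[y0:y1,x0:x1]<85
    n,l,s,ce=cv2.connectedComponentsWithStats(m); k=1+s[1:,4].argmax(); M[c]=(l==k).astype(float); print(c,s[k],ce[k])
for k in (M,{"top":M["top"]},{"side":M["side"]}):
    p,f=fit(k,BAR,[*ch(.065),YAW],.108); r=p[:2]-C
    print(p,f,r@[np.cos(YAW),np.sin(YAW)],r@[-np.sin(YAW),np.cos(YAW)])
E
```

```text
side [205 192  29  18 225] [219.3956 199.8578]
top [251 234  14  21 102] [257.7941 243.9118]
[0.4423 0.0463 2.1328] 1.073921312315776 0.06453263967637385 0.000747163305542942
[0.444  0.0464 2.0906] 0.4437139561707036 0.06362660077318293 -0.0006639289546712164
[0.444  0.0586 2.1418] 0.4539259259259259 0.07330888031908703 -0.008063863146155854
```

Call:
move_arm:
  commands:
    - [0,0,-30,0.14,40]
    - [0,0,-70,0.28,40]
    - [10,0,-100,0.43,40]
    - [45,0,-105,0.57,40]
    - [80,0,-105,0.71,40]
    - [115,0,-105,0.86,40]
    - [150,0,-105,1.0,40]
    - [175,0,-105,1.14,40]
    - [190,1,-105,1.29,40]
    - [195,1,-105,1.43,40]

```text
clock: 28.0
tcp_pos: [0.442, 0.0483, 0.2149]
orientation: [-0.0, 0.923, 0.385, -0.0]
force: [-0.0, -0.6, -0.1]
gripper_width: 0.468
grip_force: 0.0
```

```bash
python3 g.py .443 .0468 .098 -.925
```

```text
t 28.0 shift [ -0.3   1.9 116.9] twist 0.146 phi -0.779 tcp [0.442  0.0483 0.2149] ch xy 0.06639557293941638 -0.00023691354035368262 F [-0.  -0.6 -0.1] Fch -0.5 w 39.9 grip 0.0 q6 0.72
```

Call:
move_arm:
  commands:
    - [0,2,15,0.14,40]
    - [0,2,35,0.146,40]
    - [0,2,55,0.146,40]
    - [0,2,75,0.146,40]
    - [0,2,92,0.146,40]
    - [0,2,104,0.146,40]
    - [0,2,112,0.146,40]
    - [0,2,116,0.146,40]
    - [0,2,116,0.146,40]
    - [0,2,116,0.146,40]

```text
clock: 29.0
tcp_pos: [0.4454, 0.0454, 0.1004]
orientation: [0.0, 0.948, 0.319, 0.001]
force: [0.1, 0.5, 0.4]
gripper_width: 0.466
grip_force: 0.0
```

```bash
python3 g.py .443 .0468 .098 -.925; python3 - <<'E'
from h import *
b=[]
for c,x,y in(("side",175,140),("top",215,190)):
    b.append(cv2.resize(robot.grab_frame(c)[y:y+90,x:x+90],(400,400),interpolation=cv2.INTER_CUBIC))
cv2.imwrite("pics/hd.png",np.hstack(b))
E
```

```text
t 29.0 shift [-1.1 -2.6  2.4] twist 0.003 phi -0.922 tcp [0.4454 0.0454 0.1004] ch xy 0.06199302879357468 -0.0011569043368711278 F [0.1 0.5 0.4] Fch 0.3 w 39.8 grip 0.0 q6 0.86
```

View pics/hd.png

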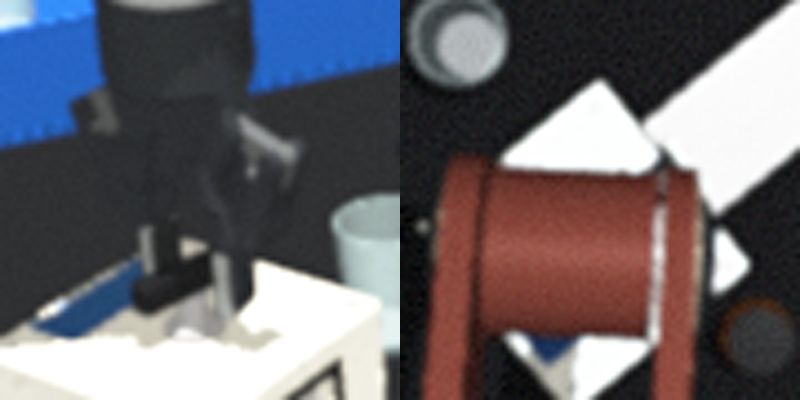

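In the side half the bar, at (180,285), lies between the fingers at (155,255) and (225,285). I close on it.

Call:
move_arm:
  commands:
    - [-1,-2,1,0,40]
    - [-1,-2.5,2,0,40]
    - [-1,-2.5,2,0,28]
    - [-1,-2.5,2,0,18]
    - [-1,-2.5,2,0,10]
    - [-1,-2.5,2,0,10]
    - [-1,-2.5,2,0,10]
    - [-1,-2.5,2,0,10]
    - [-1,-2.5,2,0,10]
    - [-1,-2.5,2,0,10]
  squeeze: 40

```text
clock: 30.1
tcp_pos: [0.4415, 0.0477, 0.0978]
orientation: [-0.002, 0.948, 0.318, -0.001]
force: [-5.3, 3.7, 4.3]
gripper_width: 0.168
grip_force: 37.6
```

Call:
move_arm:
  commands:
    - [0,0,0,0.07,10]
    - [0,0,0,0.14,10]
    - [0,0,0,0.21,10]
    - [0,0,0,0.28,10]
    - [0,0,0,0.35,10]
    - [0,0,0,0.42,10]
    - [0,0,0,0.49,10]
    - [0,0,0,0.56,10]
    - [0,0,0,0.63,10]
    - [0,0,0,0.7,10]

```text
clock: 31.1
tcp_pos: [0.4417, 0.0474, 0.0978]
orientation: [-0.001, 1.0, -0.027, -0.001]
force: [-3.5, 1.7, 3.7]
gripper_width: 0.166
grip_force: 38.6
```

```bash
python3 g.py .443 .0468 .098 -2.325; python3 -c "
from h import *
print(robot.get_state()['moment'])"
```

```text
t 31.1 shift [ 1.3  0.5 -0.2] twist 0.701 phi -1.624 tcp [0.4417 0.0474 0.0978] ch xy 0.06580908233624533 0.0005883540568432499 F [-3.5  1.7  3.7] Fch 3.5 w 14.2 grip 38.6 q6 1.56
[0.44065947 0.63566479 0.18216174]
```

Gripped, with low side forces. I go on to the stop.

Call:
move_arm:
  commands:
    - [0,0,0,0.08,10]
    - [0,0,0,0.16,10]
    - [0,0,0,0.24,10]
    - [0,0,0,0.32,10]
    - [0,0,0,0.4,10]
    - [0,0,0,0.47,10]
    - [0,0,0,0.53,10]
    - [0,0,0,0.59,10]
    - [0,0,0,0.63,10]
    - [0,0,0,0.67,10]

```text
clock: 32.1
tcp_pos: [0.442, 0.0467, 0.0978]
orientation: [0.001, 0.935, -0.353, -0.001]
force: [-2.0, 0.3, 1.2]
gripper_width: 0.162
grip_force: 39.0
```

```bash
python3 g.py .443 .0468 .098 -2.325; python3 -c "
from h import *
print(robot.get_state()['moment'])"
```

```text
t 32.1 shift [ 0.6 -0.7 -0.2] twist 0.032 phi -2.293 tcp [0.442  0.0467 0.0978] ch xy 0.06502969936043937 0.0007322683579516106 F [-2.   0.3  1.2] Fch 1.5 w 13.8 grip 39.0 q6 2.23
[-0.05028055  0.39283631  0.12015771]
```

Call:
move_arm:
  commands:
    - [0,0,0,0.02,10]
    - [0,0,0,0.04,10]
    - [0,0,0,0.06,10]
    - [0,0,0,0.08,10]
    - [0,0,0,0.09,10]
    - [0,0,0,0.1,10]
    - [0,0,0,0.1,10]
    - [0,0,0,0.1,10]
    - [0,0,0,0.1,10]
    - [0,0,0,0.1,10]

```text
clock: 33.1
tcp_pos: [0.4424, 0.0463, 0.0978]
orientation: [0.001, 0.917, -0.398, 0.0]
force: [-4.5, -2.5, 4.6]
gripper_width: 0.157
grip_force: 69.0
```

```bash
python3 g.py .443 .0468 .098 -2.325; python3 -c "
from h import *
print(robot.get_state()['moment'])"
```

```text
t 33.1 shift [ 0.1 -0.8 -0.2] twist -0.065 phi -2.39 tcp [0.4424 0.0463 0.0978] ch xy 0.06454350002681199 0.0007101604772328545 F [-4.5 -2.5  4.6] Fch 0.8 w 13.4 grip 69.0 q6 2.33
[-0.66803542  0.63974263  1.12077113]
```

The moment about z jumped from 0.12 to 1.12 N m, so the handle is on its stop. I let go and rise.

Call:
move_arm:
  commands:
    - [0,0,0,-0.01,20]
    - [0,0,0,-0.01,36]
    - [0,0,0,-0.01,40]
    - [0,0,0,-0.01,40]
    - [0,0,-5,-0.01,40]
    - [0,0,-20,-0.01,40]
    - [0,0,-45,-0.01,40]
    - [0,0,-75,-0.01,40]
    - [0,0,-105,-0.01,40]
    - [0,0,-130,-0.01,40]

```text
clock: 34.1
tcp_pos: [0.4429, 0.0469, 0.23]
orientation: [-0.001, 0.919, -0.395, 0.001]
force: [0.4, 0.1, 0.1]
gripper_width: 0.469
grip_force: 0.0
```

```bash
python3 g.py .35 .30 .24 -2.39
```

```text
t 34.1 shift [-247.5 -106.9  -10.1] twist 0.008 phi -2.382 tcp [0.4429 0.0469 0.23  ] ch xy 0.06466509217599768 -7.682323317090444e-05 F [0.4 0.1 0.1] Fch -0.2 w 40.0 grip 0.0 q6 2.32
```

Call:
move_arm:
  commands:
    - [-25,-11,-10,0,40]
    - [-50,-22,-10,0,40]
    - [-80,-35,-10,0,40]
    - [-110,-48,-10,0,40]
    - [-140,-60,-10,0,40]
    - [-170,-73,-10,0,40]
    - [-200,-86,-10,0,40]
    - [-225,-97,-10,0,40]
    - [-240,-104,-10,0,40]
    - [-247,-107,-10,0,40]

```text
clock: 35.1
tcp_pos: [0.3494, 0.3008, 0.2381]
orientation: [-0.0, 0.919, -0.394, 0.0]
force: [0.3, 0.7, 0.6]
gripper_width: 0.473
grip_force: 0.0
```

```bash
python3 - <<'E'
from h import *
b=[]
for c,x,y in(("side",180,180),("top",210,180)):
    b.append(cv2.resize(robot.grab_frame(c)[y:y+100,x:x+100],(400,400),interpolation=cv2.INTER_CUBIC))
cv2.imwrite("pics/fin.png",np.hstack(b)); print(robot.get_state()["clock"])
E
```

```text
35.2
```

View pics/fin.png

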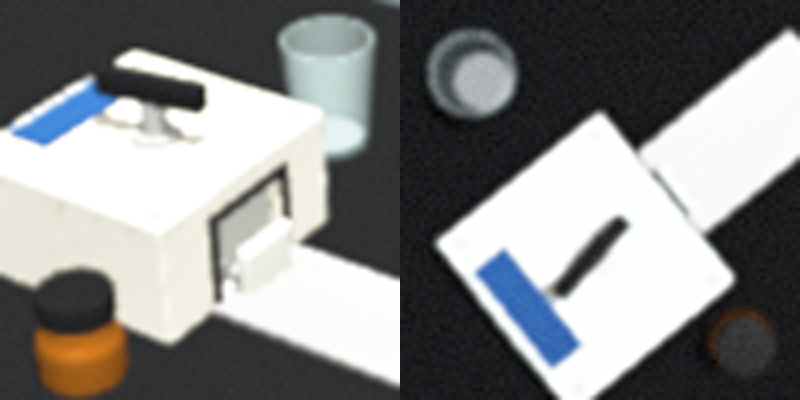

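The bar now points along the chamber, from (555,292) to (622,222), which is about 1.4 rad of turn. The flap is shut, the tab is outside at (265,255), and the jar and beaker are where they were.

```bash
python3 -c "
from rig import robot
print(robot.close_job())"
```

```text
the job is handed in; nothing more can be done
None
```

The cassette is loaded and was pressed about 4 mm into the buffer (14 N); the flap dropped shut behind it, the T-handle is turned to its stop and released, the other things were left alone, and the job was handed in at about 35 s (the hand-in returned no verdict).

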